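Push the release knob back onto the charging dock and hold it pressed

TASK

The door-release knob has come off the charging dock and stands on the wooden coaster: pick it up, turn it so its pointer matches the flat of the dock's D-shaped shaft, and push it fully onto the shaft. Then press knob and shaft in until you feel the stop, so that the dock's little door swings open, and finish while still gripping the knob and keeping it pressed right in. Leave the tumbler, the console and the orange case where they are.

Things in the scene. Friction and masses are not known exactly. Their poses are not given: they have to be found in the camera images.
- knob: Loose white plastic knob, about 50 g, on the coaster, bore down. Round skirt 38 mm in diameter, 16 mm high; on it, from 16 to 36 mm up, a straight grip bar 12 mm wide (along y), running along x from -18 mm to a pointed nose at +27 mm that overhangs the skirt by 8 mm (the pointer; the bar tapers only beyond +19 mm). Origin: centre of the underside; x along the pointer, z up.
- knob_bore (a point): Centre of the mouth of the knob's blind D-shaped bore, at the knob's origin and with its axes. The bore goes up 14 mm, is 16 mm in diameter, with its flat 4.5 mm from the axis on the pointer's (+x) side; mouth chamfered 1.6 mm. It fits the shaft one way only, with 1 mm of play all round, so within about 0.15 rad.
- shaft_tip (a point): Centre of the top of the dock's upright D-shaft: aluminium, 14 mm in diameter, its flat 3.5 mm from the axis on this frame's +x side, tip tapered 1.2 mm over the last 2 mm. Tip 24 mm above the dock's top, 74 mm above the desk, when not pressed. z up. With the knob fully on, the knob's underside is 14 mm below this point and its pointer lies along this +x.
- shaft (a joint): How far the shaft is pressed down into the dock, in m: 0 free, 0.006 at its firm stop. A spring pushes it back up: about 4 N to start it, about 10 N at the stop. Pressing it opens the door.
- collar (a joint): Angle of the shaft in the dock, in rad, anticlockwise from above, 0 with the flat towards the dock's +x; range -1 to 1. It turns stiffly (0.04 N m) together with a dark flange on it, 34 mm in diameter, 2 mm thick, 16 to 18 mm below the tip, whose small nib (9 mm long) points to the flat's side. It need not be turned.
- flap (a joint): Angle of the small white swing door in the dock's front (72 mm wide, 40 mm high, upright hinge), in rad: 0 shut; a linkage opens it with the shaft, 0.2 rad per mm pressed, about 1.2 at the shaft's stop; it shuts again when the shaft comes up. It swings out in front of the dock, below the dock's top.
- dock: Grey plastic charging dock, fixed to the desk, 110 mm (x) by 150 mm (y), 50 mm high, door in the -x face. Origin: centre of its underside. The shaft stands on its top at x 0, y -35 mm; two ribs 6 mm high stand on its top 57 and 93 mm from the shaft's axis towards +y. Nothing else stands up from it.
- coaster: Square wooden coaster, 100 x 100 x 8 mm, fixed to the desk. Origin: centre of its underside. The knob stands on it.
- tumbler: Frosted glass tumbler standing upside down, 95 mm high, 80 mm in diameter at the desk, 66 mm at the top. Origin: centre of its underside. To be left alone.
- console: Matte black handheld console lying flat, 90 (x) by 200 (y) by 18 mm with low sticks. Origin: centre of its underside. To be left alone.
- case: Empty orange silicone grip case lying open side up, 100 (x) by 234 (y) mm, 30 mm high. Origin: centre of its underside. To be left alone.
Mind the look-alikes: they are no part of the job. There is more than one size of the dock; the one meant has the size given above. What is meant by the knob is not green, and is the larger of those in its own colour.

How it is judged:
On the way, in this order (a step that is already met when the one before it is completed fails the run):
1. the knob is lifted off the coaster (height (world z) of knob above 0.03 m and contact force between the fingers and knob above 1 N), for 0.1 s.
2. the knob is on the D-shaft, turned to match it (z of knob in the frame of shaft_tip below -0.0122 m and horizontal distance between knob and shaft_tip below 0.004 m and angle between the x axis of knob and the x axis of shaft_tip, either way round below 0.3 rad and angle between knob's own z axis and vertical below 0.15 rad), for 0.2 s.
At the end, for the whole second after the job is handed in: The knob is fully on the shaft (within 2 mm of its full 14 mm), turned to match, upright; the shaft is pressed in more than 4.5 of its 6 mm and the door stands open more than 0.8 rad, the fingers holding the knob and pressing the shaft with more than 5 N (all of step 2 and value of joint shaft above 0.0045 m and value of joint flap above 0.8 rad and contact force between knob and shaft above 5 N and contact force between the fingers and knob above 2 N); the arm keeps its last pose, push and grip.
It fails at once if the tumbler is disturbed (distance of tumbler from where it was at the start of the episode above 0.02 m or angle between tumbler's own z axis and vertical above 0.3 rad).
It fails at once if the console is disturbed (distance of console from where it was at the start of the episode above 0.02 m or angle between console's own z axis and vertical above 0.3 rad).
It fails at once if the case is disturbed (distance of case from where it was at the start of the episode above 0.02 m or angle between case's own z axis and vertical above 0.3 rad).
It also fails if it takes over 37 s, if anything falls off the work surface, if the arm or the gripper's body presses on something with over 40 N, if the wrist force passes 120 N, or if a joint passes its speed limit or range.

ROBOT

A 6-joint arm with a two-finger parallel gripper is mounted at the origin on the work surface. World frame = base frame: x ahead of the robot, y to its left, z up, the work surface at z = 0. Lengths are in m, angles in rad, forces in N, time in s.
With the tool pointing down it reaches from about 0.375 to 0.925 m from the base axis. Payload 5.7 kg.
Tool frame: the origin (TCP) lies midway between the tips of the shut fingers; the grasp point (between the pads) lies 19 mm behind it (hold_point_z is the distance from the TCP to the grasp point, in m); y points along the fingers, x is the direction in which the jaws open and shut, and the axes are right-handed (so a half turn about y gives the same grasp; the last joint's range is limited). The gripper opens to 88 mm and grips with 3 to 60 N. Pads are 20 mm wide; open, the fingers measure 115 mm over their backs; the gripper's body (75 mm by 178 mm) begins 61 mm behind the grasp point.
Start: joints at [1.221, 0.359, 1.51, -0, 1.272, -0.115], TCP at [0.14, 0.584, 0.223] pointing down, gripper open.
Joint ranges: [-2.97, 2.97], [-1.01, 2.36], [0.21, 2.38], [-0.96, 4.11], [0.2, 2.71], [-2.98, 2.98]. Speed limits (rad/s): [2.39, 2.39, 3.14, 3.14, 3.14, 3.14].

INTERFACE

Orientations are given as a 3x3 rotation matrix whose columns are the frame's x, y, z axes.
In Python, from bench import * gives the robot as it stands. The module is installed in compiled form; this text tells all that it offers.
- The arm moves only by the tool apply_moves, never from a script. Its argument "targets" is one flat list of numbers, 7 for each row, row after row: the shift along the tool's x, y, z in m, then the turn, a rotation vector about the tool's x, y, z in rad, then the opening in per cent of the stroke, from 0 (shut) to 100 (fully open). A call has 1 to 12 rows; each row is the pose to reach, as a shift and turn from the pose measured when the call began, along the tool's axes at that moment; what a row does not reach only later rows make up. A row lasts 1/10 s, in which the tool goes at most 50 mm and 8.59 degrees, less where a joint would pass 70% of its speed; a pose out of reach is approached as far as the arm can. A call with a gripper value outside its range is refused whole. The fingers move at their own pace and stop on an object; "newtons" is the grip in N (left out, the last holds). Time passes only in rows, so rows that repeat a pose let the fingers close. It gives the time, the measured TCP pose, the force and the opening at its end, in the units of the state.
- state(): the state, without advancing time (a new reading comes with each control period).
- grab_frame(name): name is "scene" or "top" or "wrist"; returns a dict with "pixels" (480x640x3 uint8, red, green, blue), "fx", "fy", "cx", "cy" (pixels), "rvec" (rotation vector, rad) and "tvec" (3), from world to camera coordinates, as OpenCV has them. Camera axes: x right, y down, z forward; pixel columns grow to the right and rows downward; lengths in m; the calibration is good to about 2 mm. A picture is of the moment at which its call begins. There is no depth.
- finish_job(): hands the job in, once; it reports no verdict.
The state is a dict: "clock": time; "qpos": joint angles; "dq": joint speeds; "joint_torque": joint torques, N m; "ee_pos": TCP position; "ee_rot": TCP orientation; "contact_force": force on the tool from outside, world axes, zero at the start; "moment": the same for the moment, N m; "gripper_width": finger opening in m.
Only numpy, scipy, OpenCV 4.12 (cv2) and the standard library are available. Lean on these libraries where they do the work, as an engineer would, in place of code of your own. Each camera call takes 0.05 s, during which the arm holds its last target. There are 200 camera calls.

## Working session

There is one attempt and no reset: what is moved stays moved. The work goes in short steps, Python scripts to look and compute and a tool call to move; the robot and the scene stay as the last step left them, time stands still between calls to the robot, and variables do not carry over. Pictures are saved under pics/ and viewed, about 8 in all and at most 12, crops included, and the job is handed in when it is done.

Besides the shell and the picture viewer there is one more tool, called after "Emit:" by a JSON object that holds its "api" and its "payload". apply_moves: Moves the arm, as the interface text tells. Its arguments: {"type":"object","properties":{"targets":{"type":"array","items":{"type":"number"}},"newtons":{"type":"number"}},"required":["targets"]}

```bash
mkdir -p pics; cat > h.py <<'E'
from bench import *
import numpy as np, cv2
def grab(n,fn=None):
    f=grab_frame(n); 
    if fn: cv2.imwrite('pics/'+fn,f['pixels'][:,:,::-1])
    np.savez('pics/'+n+'.npz',**f); return f
def load(n): return dict(np.load('pics/'+n+'.npz'))
def K(f): return np.array([[f['fx'],0,f['cx']],[0,f['fy'],f['cy']],[0,0,1.]])
def RT(f): return cv2.Rodrigues(np.array(f['rvec'],float))[0],np.array(f['tvec'],float).ravel()
def back(f,u,v,z):
    R,t=RT(f); d=R.T@np.array([(u-f['cx'])/f['fx'],(v-f['cy'])/f['fy'],1]); c=-R.T@t
    return c+d*(z-c[2])/d[2]
def proj(f,P):
    return cv2.projectPoints(np.atleast_2d(np.array(P,float)),np.array(f['rvec'],float),np.array(f['tvec'],float),K(f),None)[0][:,0]
def crop(f,u0,v0,u1,v1,s,fn):
    cv2.imwrite('pics/'+fn,cv2.resize(f['pixels'][v0:v1,u0:u1,::-1],None,fx=s,fy=s,interpolation=cv2.INTER_CUBIC))
E
python3 - <<'E'
from h import *
for n in ['top','scene']:
    f=grab(n,n+'1.png'); R,t=RT(f); print(n,-R.T@t,R[2],f['fx'])
s=state(); print(s['ee_pos'],s['ee_rot'],s['gripper_width'],s['contact_force'],s['clock'])
E
```

```text
top [ 0.40542826 -0.05298354  0.93210727] [ 0.10347436  0.0185736  -0.99445869] 438.3747222968285
scene [0.99827402 0.08550493 0.84872056] [-0.53610372 -0.1185878  -0.83578091] 494.83658372197556
[0.1393326  0.58295747 0.22189373] [[ 2.32566997e-01 -5.91822012e-04 -9.72580198e-01]
 [ 9.72579016e-01 -1.53182420e-03  2.32567647e-01]
 [-1.62746053e-03 -9.99998652e-01  2.19341917e-04]] 0.08750372594558713 [-0.19901494  0.17456053 -0.28015625] 0.1
```

View pics/top1.png

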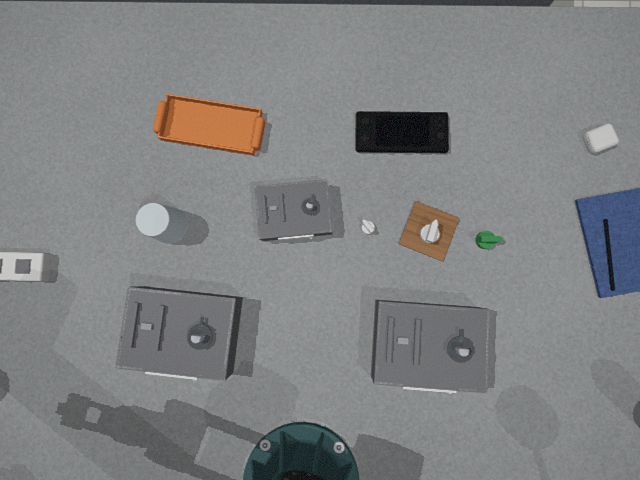

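View pics/scene1.png

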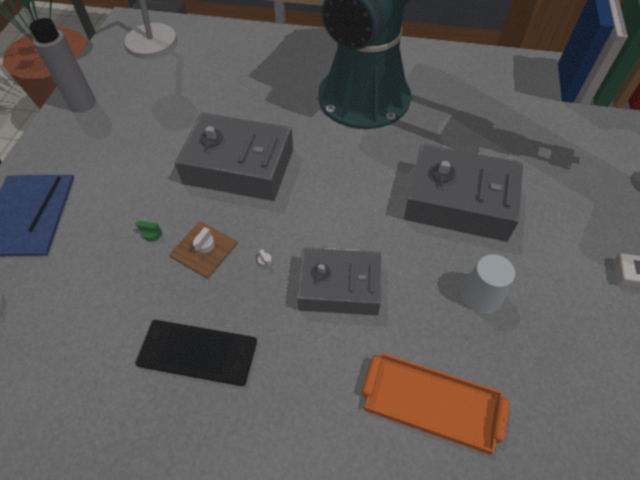

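Top view: three docks, at (295,211), (180,333) and (432,346). The middle one at (295,211) is about 74 x 55 px, roughly 150 x 110 mm at 498 px/m, so it fits; the other two are about 1.5 times larger. There are three knobs: white on the coaster (430,232), a smaller white one (368,227) and green (487,240). The white one on the coaster is meant. I'll confirm with one crop.

```bash
python3 - <<'E'
from h import *
a=load('top')['pixels'][172:267,250:470]; b=load('scene')['pixels'][215:320,170:390]
im=np.vstack([cv2.resize(x[:,:,::-1],(792,int(x.shape[0]*3.0)),interpolation=cv2.INTER_CUBIC) for x in (a,b)])
cv2.imwrite('pics/c1.png',im); print(im.shape)
f=load('top')
for n,u,v,z in [('knob',430,232,.03),('shafttip',309,205.5,.074),('dockA',258,187,.05),('dockB',327,181,.05),('dockC',331,233,.05),('dockD',261,240,.05),('tum',153,219,.095)]: print(n,back(f,u,v,z).round(4))
E
```

```text
(600, 792, 3)
knob [ 0.5067 -0.2553  0.03  ]
shafttip [ 0.5499 -0.0067  0.074 ]
dockA [0.5903 0.1003 0.05  ]
dockB [ 0.6054 -0.041   0.05  ]
dockC [ 0.4984 -0.0513  0.05  ]
dockD [0.4814 0.0901 0.05  ]
tum [0.5141 0.2942 0.095 ]
```

View pics/c1.png

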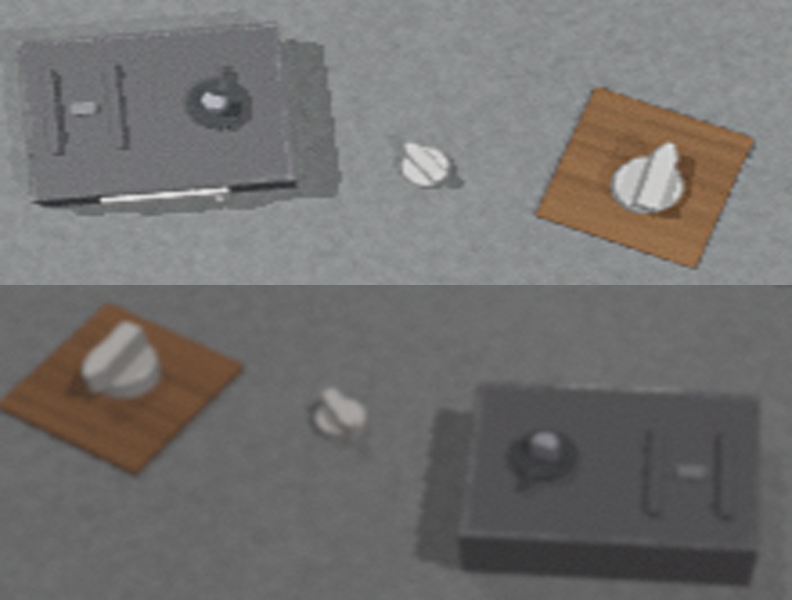

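The crop confirms it: the white knob on the coaster is larger than the small white one, and the dock is the middle one. The pointer aims at about -0.38 rad and the shaft's nib at about -0.27 rad. I'll work out the wrist camera's mounting, then the first move.

```bash
cat >> h.py <<'E'
from scipy.spatial.transform import Rotation as Ro
def delta(pos,heading):
    "shift (tool axes) & turn to get TCP at pos, tool y down, tool x at heading"
    s=state(); R=np.array(s['ee_rot']); c,n=np.cos(heading),np.sin(heading)
    x=np.array([c,n,0]); y=np.array([0,0,-1.]); G=np.c_[x,y,np.cross(x,y)]
    return (R.T@(np.array(pos)-s['ee_pos'])).round(4), Ro.from_matrix(R.T@G).as_rotvec().round(4)
E
python3 - <<'E'
from h import *
f=grab('wrist'); R,t=RT(f); s=state(); T=np.array(s['ee_rot'])
print('cam in tool',T.T@(-R.T@t-s['ee_pos']),'\n',(R@T).round(3),f['fx'],s['qpos'])
print(delta([.50,-.0,.22],1.30)); print(delta([.40,.25,.22],1.30))
E
```

```text
cam in tool [-5.74194456e-05 -1.61907275e-01  8.44134025e-02] 
 [[ 1.     0.001  0.   ]
 [ 0.    -0.303 -0.953]
 [-0.     0.953 -0.303]] 359.1695297549608 [ 1.22092266e+00  3.59340411e-01  1.51117049e+00  1.08716099e-05
  1.27250071e+00 -1.15111396e-01]
(array([-0.4832,  0.0026, -0.4863]), array([-0.0001,  0.036 , -0.0014]))
(array([-0.2633,  0.0023, -0.3309]), array([-0.0001,  0.036 , -0.0014]))
```

Emit:
{"api": "apply_moves", "payload": {"targets": [-0.048,0.001,-0.053,0,0.003,0,100,-0.095,0.003,-0.107,0,0.006,0,100,-0.143,0.005,-0.16,0,0.009,0,100,-0.19,0.007,-0.213,0,0.012,0,100,-0.238,0.009,-0.267,0,0.015,0,100,-0.285,0.011,-0.32,0,0.018,0,100,-0.333,0.013,-0.373,0,0.021,0,100,-0.38,0.015,-0.427,0,0.024,0,100,-0.428,0.017,-0.48,0,0.03,0,100,-0.475,0.02,-0.533,0,0.036,0,100,-0.475,0.022,-0.533,0,0.036,0,100,-0.475,0.022,-0.533,0,0.036,0,100]}}

```text
clock: 1.35
ee_pos: [0.4826, 0.0891, 0.2051]
ee_rot: [[0.268, -0.0, -0.963], [0.963, -0.001, 0.268], [-0.001, -1.0, 0.0]]
contact_force: [0.7, 1.0, -0.4]
gripper_width: 0.0878
```

```bash
python3 - <<'E'
from h import *
s=state(); print(s['ee_pos'],s['clock'],np.abs(s['dq']).max()); f=grab('wrist','w1.png'); print(delta([.55,-.0067,.20],1.30)); print(proj(f,[.55,-.0067,.074]))
E
```

```text
[0.48257572 0.08906268 0.20514905] 1.35 0.9054491209821306
(array([-0.0698,  0.006 , -0.084 ]), array([ 0.0057, -0.0025, -0.0043]))
[[237.60265478 325.52236659]]
```

View pics/w1.png

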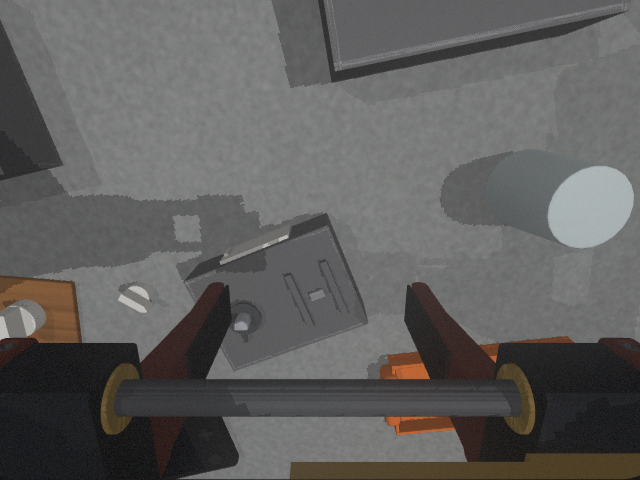

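Emit:
{"api": "apply_moves", "payload": {"targets": [-0.034,0.018,-0.042,0.003,-0.001,-0.002,100,-0.07,0.036,-0.084,0.006,-0.002,-0.004,100,-0.07,0.036,-0.084,0.006,-0.002,-0.004,100,-0.07,0.036,-0.084,0.006,-0.002,-0.004,100]}}

```text
clock: 1.8
ee_pos: [0.5513, -0.0095, 0.1687]
ee_rot: [[0.271, -0.001, -0.963], [0.963, -0.001, 0.271], [-0.001, -1.0, 0.001]]
contact_force: [-0.9, 0.6, -1.5]
gripper_width: 0.0879
```

```bash
python3 - <<'E'
from h import *
s=state(); print(s['ee_pos'],s['clock'],np.abs(s['dq']).max()); f=grab('wrist'); p=proj(f,[.55,-.0067,.074])[0].astype(int);print(p)
np.savez('pics/wd.npz',**f); crop(f,p[0]-100,p[1]-75,p[0]+100,p[1]+75,4,'w2.png')
E
```

```text
[ 0.55132785 -0.0095366   0.16870662] 1.8 0.049435128160848045
[320 242]
```

View pics/w2.png

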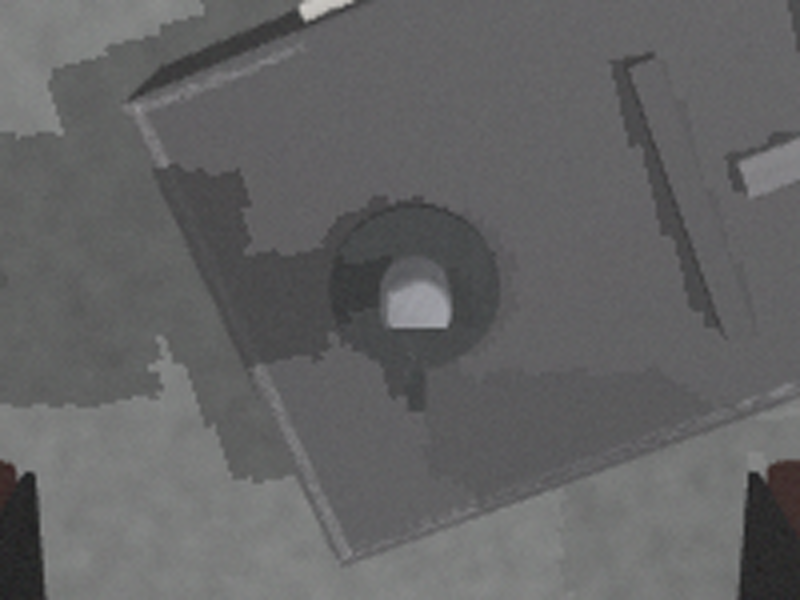

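The shaft shows clearly: flat edge from (386,329) to (450,328) in the crop, nib tip at (417,411), flange centre about (414.5,287).

```bash
python3 - <<'E'
from h import *
f=load('wd')
def b(x,y,z): return back(f,220+(x+.5)/4-.5,167+(y+.5)/4-.5,z)
a,c=b(386,329,.074),b(450,328,.074); e=c-a; print('flat len',np.linalg.norm(e)); n=np.array([e[1],-e[0],0])/np.linalg.norm(e); print('yaw flat',np.arctan2(n[1],n[0]))
print('axis from flat',(a+c)/2-.0035*n)
F=b(414.5,287,.058);N=b(417,411,.058); d=N-F; print('flange',F,'yaw nib',np.arctan2(d[1],d[0]),np.linalg.norm(d), 'diam',np.linalg.norm(b(330,287,.058)-b(499,287,.058)))
# render model check
im=f['pixels'].copy(); 
k=back(load('top'),430,232,.03); print(delta([k[0],k[1],.16],1.19))
E
```

```text
flat len 0.012078821721088718
yaw flat -0.25746809641721013
axis from flat [ 0.55207787 -0.00479069  0.074     ]
flange [ 0.55219277 -0.00523025  0.058     ] yaw nib -0.2502884394027381 0.026503097822506143 diam 0.03357205601945636
(array([-0.2499,  0.0092, -0.0252]), array([-0.0021,  0.1071, -0.0005]))
```

Emit:
{"api": "apply_moves", "payload": {"targets": [-0.048,0.002,-0.005,0,0.02,0,100,-0.096,0.004,-0.01,0,0.04,0,100,-0.144,0.005,-0.015,0,0.06,0,100,-0.192,0.007,-0.02,0,0.08,0,100,-0.235,0.009,-0.025,0,0.1,0,100,-0.25,0.009,-0.025,0,0.107,0,100,-0.25,0.009,-0.025,0,0.107,0,100,-0.25,0.009,-0.025,0,0.107,0,100]}}

```text
clock: 2.65
ee_pos: [0.5063, -0.2532, 0.1603]
ee_rot: [[0.371, -0.002, -0.929], [0.929, 0.002, 0.371], [0.001, -1.0, 0.003]]
contact_force: [-0.7, 0.2, -0.3]
gripper_width: 0.0878
```

```bash
python3 - <<'E'
from h import *
s=state(); print(s['ee_pos'],s['clock'],np.abs(s['dq']).max()); f=grab('wrist'); p=proj(f,[.5067,-.2553,.03])[0].astype(int);print(p)
np.savez('pics/wk.npz',**f); crop(f,p[0]-100,p[1]-75,p[0]+100,p[1]+75,4,'w3.png')
E
```

```text
[ 0.50633322 -0.2532166   0.16031921] 2.65 0.019247380207294974
[315 233]
```

View pics/w3.png

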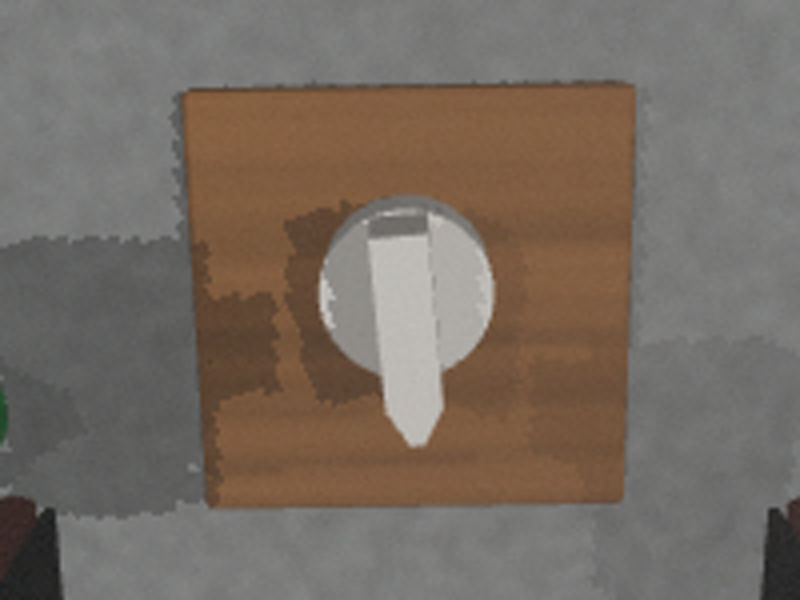

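The knob is well seen: bar top from its tail at (399,235) to its nose at (418,446), shoulders at (386,412) and (444,409).

```bash
python3 - <<'E'
from h import *
f=load('wk')
def b(x,y,z): return back(f,215+(x+.5)/4-.5,158+(y+.5)/4-.5,z)
t,n=b(399,235,.044),b(417.5,446,.044); d=n-t;L=np.linalg.norm(d);y=np.arctan2(d[1],d[0]); print('len',L,'yaw',y,'origin',t+d*18/45)
s=(b(386,412,.044)+b(444,409,.044))/2; d2=s-t; print('yaw2',np.arctan2(d2[1],d2[0]),np.linalg.norm(d2)); o=t+d*18/45
print('skirt ctr',b(407,288,.024))
print(delta([o[0],o[1],.026],y+np.pi/2))
E
```

```text
len 0.04526021944213172 yaw -0.2973747435528347 origin [ 0.50685915 -0.25460119  0.044     ]
yaw2 -0.2940496139302115 0.03735792355907144
skirt ctr [ 0.50546551 -0.2540135   0.024     ]
(array([-0.0015,  0.1343, -0.0013]), array([-0.0027, -0.0819,  0.0006]))
```

Emit:
{"api": "apply_moves", "payload": {"targets": [-0.001,0.04,-0.001,-0.002,-0.05,0,100,-0.0015,0.08,-0.001,-0.003,-0.082,0,100,-0.0015,0.11,-0.001,-0.003,-0.082,0,100,-0.0015,0.133,-0.001,-0.003,-0.082,0,100,-0.0015,0.133,-0.001,-0.003,-0.082,0,100], "newtons": 40}}

```text
clock: 3.2
ee_pos: [0.5046, -0.2508, 0.0247]
ee_rot: [[0.291, -0.005, -0.957], [0.957, 0.004, 0.291], [0.003, -1.0, 0.006]]
contact_force: [0.6, 0.2, 0.1]
gripper_width: 0.0879
```

Emit:
{"api": "apply_moves", "payload": {"targets": [0,0,0,0,0,0,0,0,0,0,0,0,0,0,0,0,0,0,0,0,0,0,0,0,0,0,0,0,0,0,0,0,0,0,0,0,0,0,0,0,0,0,0,0,0,0,0,0,0]}}

```text
clock: 3.9
ee_pos: [0.5047, -0.251, 0.0248]
ee_rot: [[0.291, -0.005, -0.957], [0.957, 0.004, 0.291], [0.003, -1.0, 0.006]]
contact_force: [-0.1, -0.4, -1.2]
gripper_width: 0.0349
```

```bash
python3 - <<'E'
from h import *
s=state(); print(s['gripper_width'],delta([.5069,-.2546,.0265],1.2745))
E
```

```text
0.03490829061421697 (array([-0.0028, -0.0017, -0.0032]), array([-0.0057,  0.0012,  0.0028]))
```

Emit:
{"api": "apply_moves", "payload": {"targets": [-0.003,-0.002,-0.003,-0.006,0.001,0.003,40,-0.003,-0.002,-0.003,-0.006,0.001,0.003,40,-0.003,-0.002,-0.003,-0.006,0.001,0.003,40]}}

```text
clock: 4.2
ee_pos: [0.5068, -0.2549, 0.0269]
ee_rot: [[0.292, 0.0, -0.956], [0.956, -0.0, 0.292], [-0.0, -1.0, -0.001]]
contact_force: [-1.0, 0.2, -0.1]
gripper_width: 0.0352
```

```bash
python3 - <<'E'
from h import *
s=state(); print(s['gripper_width'],s['ee_pos'],s['clock'],delta([.5069,-.2546,.0265],1.2745))
f=grab('wrist'); crop(f,220,180,420,330,4,'w4.png')
E
```

```text
0.03521002055466836 [ 0.50676225 -0.25494344  0.02688335] 4.2 (array([ 0.0004,  0.0004, -0.    ]), array([ 0.0006, -0.    , -0.0003]))
```

View pics/w4.png

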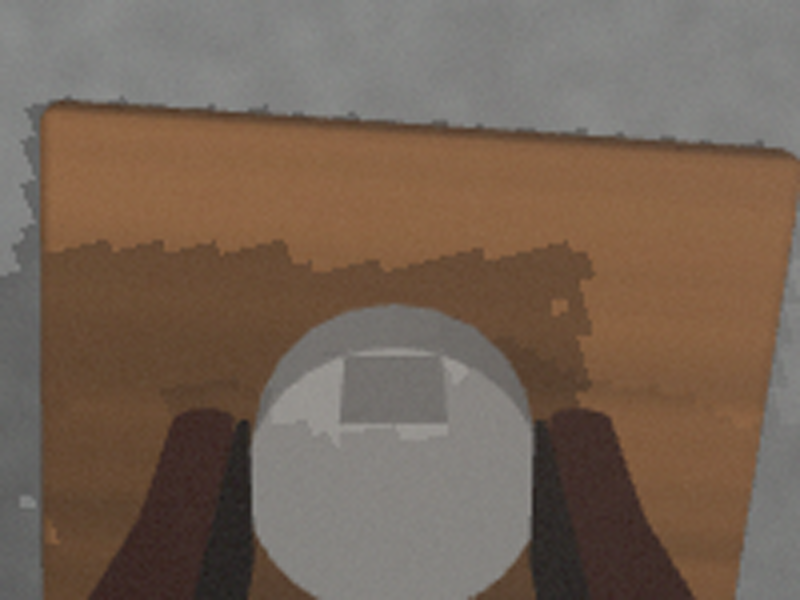

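The fingers straddle the bar centrally (gap 245 to 537, tail centre 393 in the crop) and sit above the skirt. Now closing.

Emit:
{"api": "apply_moves", "payload": {"targets": [0,0,0,0,0,0,0,0,0,0,0,0,0,0,0,0,0,0,0,0,0,0,0,0,0,0,0,0,0,0,0,0,0,0,0,0,0,0,0,0,0,0], "newtons": 40}}

```text
clock: 4.85
ee_pos: [0.5066, -0.2548, 0.0268]
ee_rot: [[0.292, 0.0, -0.956], [0.956, -0.0, 0.292], [-0.0, -1.0, -0.0]]
contact_force: [-0.2, 0.1, -1.4]
gripper_width: 0.0116
```

Emit:
{"api": "apply_moves", "payload": {"targets": [0,-0.03,0,0,0,0,0,0,-0.06,0,0,0,0,0,0,-0.09,0,0,0,0,0,0.04,-0.1,0.005,0,-0.01,0,0,0.085,-0.1,0.01,0,-0.02,0,0,0.13,-0.1,0.015,0,-0.03,0,0,0.175,-0.1,0.02,0,-0.035,0,0,0.215,-0.1,0.025,0,-0.041,0,0,0.24,-0.1,0.028,0,-0.041,0,0,0.252,-0.1,0.029,0,-0.041,0,0,0.252,-0.1,0.029,0,-0.041,0,0,0.252,-0.1,0.029,0,-0.041,0,0]}}

```text
clock: 6.05
ee_pos: [0.5523, -0.0061, 0.1266]
ee_rot: [[0.252, -0.0, -0.968], [0.968, -0.001, 0.252], [-0.001, -1.0, -0.0]]
contact_force: [-0.0, -0.2, 0.3]
gripper_width: 0.0117
```

```bash
python3 - <<'E'
from h import *
s=state(); print(s['gripper_width'],s['ee_pos'],s['clock'],delta([.5521,-.005,.11],1.316),s['contact_force'],s['moment'])
f=grab('wrist'); np.savez('pics/wp.npz',**f); g=grab('scene');p=proj(g,[.5521,-.005,.09])[0].astype(int)
a=cv2.resize(f['pixels'][200:400,220:420,::-1],(450,450)); b=cv2.resize(g['pixels'][p[1]-32:p[1]+68,p[0]-39:p[0]+39,::-1],(350,450),interpolation=cv2.INTER_CUBIC)
cv2.imwrite('pics/w5.png',np.hstack([a,b])); print(p)
E
```

```text
0.011667150001613464 [ 0.55234003 -0.00609866  0.12661423] 6.05 (array([0.001 , 0.0166, 0.0005]), array([ 0.0001, -0.0003, -0.0008])) [-0.00772276 -0.18893382  0.33056516] [0.0024255  0.00757062 0.01131012]
[320 261]
```

View pics/w5.png

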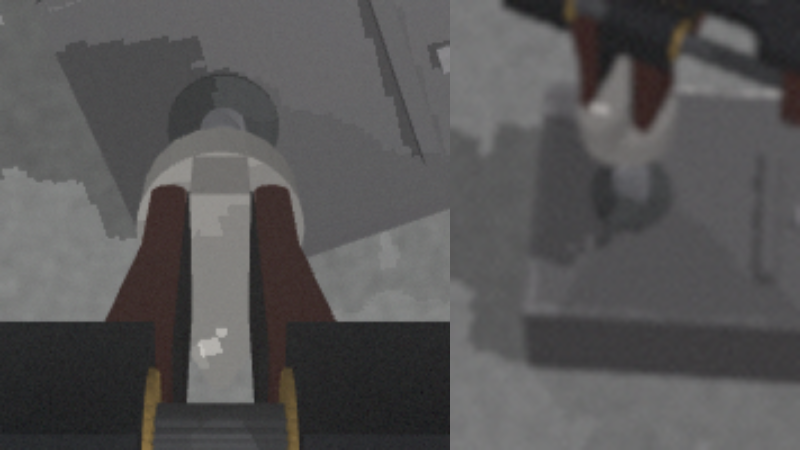

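```bash
python3 - <<'E'
from h import *
f=load('wp'); s=state(); T=np.array(s['ee_rot']); o=s['ee_pos']+T@[0,.0188,0]
for k in [(-.018,-.006,.036),(-.018,.006,.036),(-.018,-.006,.016),(-.018,.006,.016),(-.019,0,0),(0,.019,.016),(0,-.019,.016)]:
    q=proj(f,o+T@np.array([k[1],-k[2],-k[0]]))[0]; print(k,((q-[220,200])*2.25).round(0))
E
```

```text
(-0.018, -0.006, 0.036) [186. 193.]
(-0.018, 0.006, 0.036) [248. 193.]
(-0.018, -0.006, 0.016) [190. 154.]
(-0.018, 0.006, 0.016) [245. 154.]
(-0.019, 0, 0) [218. 125.]
(0, 0.019, 0.016) [301. 228.]
(0, -0.019, 0.016) [133. 228.]
```

Emit:
{"api": "apply_moves", "payload": {"targets": [0,0.012,0.0005,0,0,0,0,0,0.022,0.0005,0,0,0,0,0,0.028,0.0005,0,0,0,0,0,0.028,0.0005,0,0,0,0,0,0.028,0.0005,0,0,0,0]}}

```text
clock: 6.65
ee_pos: [0.5516, -0.0066, 0.0982]
ee_rot: [[0.254, -0.001, -0.967], [0.967, -0.001, 0.254], [-0.001, -1.0, 0.001]]
contact_force: [-0.4, -0.2, -0.0]
gripper_width: 0.0114
```

```bash
python3 - <<'E'
from h import *
s=state(); print(s['ee_pos'],delta([.5519,-.0058,.0945],1.316),s['contact_force'])
E
```

```text
[ 0.55156486 -0.00659945  0.09822649] (array([ 0.0009,  0.0037, -0.0001]), array([-0.0008, -0.0019, -0.0008])) [-0.42082297 -0.23509826 -0.02383501]
```

Emit:
{"api": "apply_moves", "payload": {"targets": [0.001,0,0,-0.001,-0.002,-0.001,0,0.001,0.002,0,-0.001,-0.002,-0.001,0,0.001,0.004,0,-0.001,-0.002,-0.001,0,0.001,0.006,0,-0.001,-0.002,-0.001,0,0.001,0.008,0,-0.001,-0.002,-0.001,0,0.001,0.008,0,-0.001,-0.002,-0.001,0]}}

```text
clock: 7.25
ee_pos: [0.5516, -0.0056, 0.0899]
ee_rot: [[0.252, -0.0, -0.968], [0.968, 0.0, 0.252], [0.0, -1.0, 0.0]]
contact_force: [0.2, 0.2, -0.1]
gripper_width: 0.0119
```

Force is near zero with the underside 3 mm below tip height, so the bore has started over the shaft. Continuing.

Emit:
{"api": "apply_moves", "payload": {"targets": [0,0.002,0,0,0,0,0,0,0.004,0,0,0,0,0,0,0.006,0,0,0,0,0,0,0.008,0,0,0,0,0,0,0.008,0,0,0,0,0]}}

```text
clock: 7.75
ee_pos: [0.5514, -0.0056, 0.0816]
ee_rot: [[0.252, -0.001, -0.968], [0.968, 0.0, 0.252], [0.0, -1.0, 0.001]]
contact_force: [-0.2, 0.9, -0.1]
gripper_width: 0.0116
```

Emit:
{"api": "apply_moves", "payload": {"targets": [0,0.0015,0,0,0,0,0,0,0.003,0,0,0,0,0,0,0.004,0,0,0,0,0,0,0.004,0,0,0,0,0,0,0.004,0,0,0,0,0,0,0.004,0,0,0,0,0], "newtons": 50}}

```text
clock: 8.35
ee_pos: [0.5515, -0.0056, 0.0778]
ee_rot: [[0.252, -0.0, -0.968], [0.968, 0.0, 0.252], [0.0, -1.0, 0.0]]
contact_force: [-1.2, 0.2, 3.2]
gripper_width: 0.0118
```

Seated: 3.2 N upwards at the expected height. Now pressing.

Emit:
{"api": "apply_moves", "payload": {"targets": [0,0.0015,0,0,0,0,0,0,0.003,0,0,0,0,0,0,0.0045,0,0,0,0,0,0,0.0055,0,0,0,0,0,0,0.0055,0,0,0,0,0,0,0.0055,0,0,0,0,0]}}

```text
clock: 8.95
ee_pos: [0.5515, -0.0056, 0.0727]
ee_rot: [[0.252, -0.0, -0.968], [0.968, 0.0, 0.252], [0.0, -1.0, 0.0]]
contact_force: [-1.5, -0.1, 9.5]
gripper_width: 0.0117
```

Emit:
{"api": "apply_moves", "payload": {"targets": [0,0.001,0,0,0,0,0,0,0.002,0,0,0,0,0,0,0.003,0,0,0,0,0,0,0.003,0,0,0,0,0,0,0.003,0,0,0,0,0]}}

```text
clock: 9.45
ee_pos: [0.5518, -0.0056, 0.0722]
ee_rot: [[0.252, 0.001, -0.968], [0.968, -0.0, 0.252], [0.0, -1.0, -0.001]]
contact_force: [-8.4, 0.9, 28.4]
gripper_width: 0.012
```

```bash
python3 - <<'E'
from h import *
s=state(); print(s['contact_force'],s['ee_pos'],s['moment'],s['clock'])
t=grab('top');f=grab('wrist')
p=proj(t,[.52,-.0,.05])[0].astype(int); print(p)
a=cv2.resize(t['pixels'][p[1]-50:p[1]+50,p[0]-50:p[0]+50,::-1],(400,400),interpolation=cv2.INTER_CUBIC); b=cv2.resize(f['pixels'][100:400,170:470,::-1],(400,400))
cv2.imwrite('pics/w6.png',np.hstack([a,b]))
E
```

```text
[-8.43904165  0.85944232 28.39040674] [ 0.5517988  -0.00559703  0.07222721] [0.13319785 1.38049778 0.00240532] 9.45
[305 221]
```

View pics/w6.png

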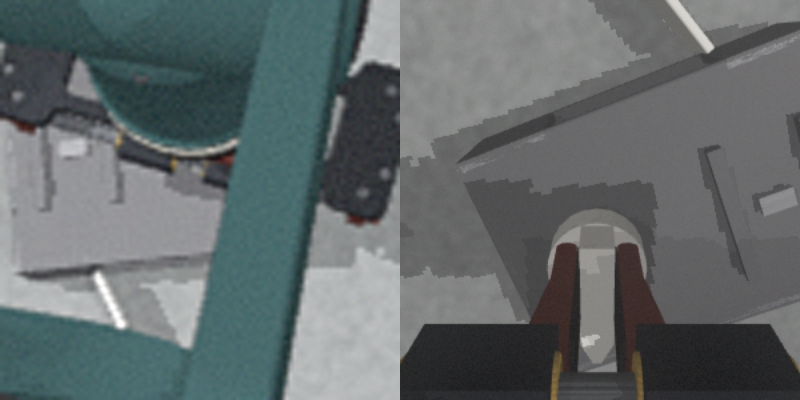

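The door stands open by about 69° (1.2 rad): in the left picture it runs from (97,273) to (122,325) against the dock's front edge. The fingers still hold the knob, and the stop is felt at 28 N. Handing in.

```bash
python3 -c "
from h import *
print(state()['contact_force'],state()['gripper_width']); print(finish_job())"
```

```text
[-7.91035981  1.02281033 28.32235689] 0.011580257357947748
the job is handed in; nothing more can be done
None
```

I picked up the white knob from the coaster, turned it to match the shaft's flat, slid it on and pressed it to the stop. I handed in at about 9.5 s, still gripping and pressing; no verdict was reported.

- **Fit:** the knob slid about 13 mm down the shaft with almost no force. Contact came at the expected height (3.2 N, spring starting).
- **Press:** the force rose to 9.5 N after about 5 mm more travel, then jumped to 28 N at the firm stop. It stayed there up to hand-in, with about 8 N sideways.
- **Door and grip:** the last picture shows the door open about 1.2 rad, and the finger opening is 11.6 mm on the 12 mm bar.

Two small disagreements came up:
- **Wrist camera:** it read about 0.6 mm off sideways, and I corrected for that.
- **Arm position:** it was about 4 mm off before the grasp, and I fixed it before closing the fingers.

The tumbler, console and case were never approached, but I did not check their positions again at the end.

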